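# Unfold the crank of the screen press and press a glued phone

## Task

The phone's glued back has to be pressed while it sets: swing the folded grip of the bench press's crank fully upright until it snaps into its working position, then, with the grip up, crank the screw clockwise until the foot bears on the phone with about 40 N, judged by the feel of the crank, and let go leaving it pressed with the grip still up. Do not over-tighten (80 N cracks the phone), keep the phone where it lies under the foot, and leave everything else on the bench alone.

Things in the scene. Friction and masses are not known exactly. Their poses are not given: they have to be found in the camera images.
- screw_press: Grey cast C-frame screw press fixed on the bench: base 170 deep (x) by 190 wide (y), column at the back (+x), head 134 high. Origin on the vertical screw axis at bench level. A threaded spindle through the head carries a round rubber foot 44 across below and the crank on top; all sink together. The foot, springy at 15 N/mm, first hangs some 15 to 40 mm above the phone: unknown, to be felt.
- press_axis (a point): Point on the vertical screw axis, on top of the brass bush of the press's head, 137 mm above the bench; fixed. The crank turns about the vertical line through it. Above the press the air is free up to 0.6 m; a yellow-and-blue microscope 0.36 m tall stands at the left, from y = 0.32 m on, under the robot's way in.
- crank (a joint): Crank angle, rad, growing clockwise seen from above (tightening); the crank sinks 6.37 mm per rad (40 mm a turn). Running free it takes about 0.33 Nm, some 4.8 N along the circle at the grip; once the foot bears, each 10 N on the phone adds about 0.94 N (40 N: 3.7 N), and 40 N comes about 0.5 rad after first touch. Screw friction holds it where it is left, up to some 60 N on the phone.
- grip_pivot (a point): Centre of the grip's hinge pin at the outer end of the crank arm, 68 mm from the screw axis, 11 mm above the arm (flat steel bar 12 wide, 8 thick). Moves with the crank; 205 mm above the bench at crank 0. The pin is level and square to the arm; its lugs are 25 mm wide over all and reach 7 mm above it. The crank's hub is 29 mm across, no higher than 2 mm above the arm.
- grip_end (a point): Centre of the free end of the grip, 58 mm from the hinge pin. The grip is a round black sleeve, 18 mm thick, from 10 to 56 mm from the pin, free to spin about its own length. Folded, it lies level over the arm, 2 mm clear of it, its free end towards the screw axis; unfolded, it stands upright on the arm's outer end.
- grip (a joint): Fold angle of the grip, rad: 0 folded flat on the arm (start), 1.57 upright against its stop (working position). A spring catch resists at first about 0.33 Nm (9 N at 36 mm from the pin), less and less until 0.75 rad, then snaps it on to the stop and holds it there with about 0.33 Nm; let go past 0.75, it goes up by itself. Flat pads that grip the sleeve hard hinder its swing between them.
- phone: Black phone 76 x 150 x 9.5 mm, flat on a rubber mat on the press bed, under the foot, its long side across the press (along the direction 152 degrees anticlockwise from its own x). Origin at the centre of its underside, 22 mm above the bench.
- spudger: Grey plastic opening tool, 116 x 27 x 10 mm, on the bench left of the press; bystander. Origin at the centre of its underside.
- usb_stick: Grey USB stick, 55 x 46 x 8 mm, on the bench right of the press; bystander. Origin at the centre of its underside.
- mouse: Black computer mouse, 123 x 67 x 36 mm; bystander. Origin at the centre of its underside.
- multimeter: Hand multimeter, 148 x 99 x 42 mm; bystander. Origin at the centre of its underside.
- heat_sink: Finned aluminium heat sink, 52 x 52 x 20 mm; bystander. Origin at the centre of its underside.

How it is judged:
By the outcome, as a careful person would: the job done as asked, in the order asked, and still so for the second after the job is handed in, with the robot touching nothing.
It also fails if it takes over 72 s, if anything falls off the work surface, if the arm or the gripper's body presses on something with over 40 N, if the wrist force passes 120 N, or if a joint passes its speed limit or range.

## Robot

A 6-joint arm with a two-finger parallel gripper is mounted at the origin on a cart in front of the work surface, level with it; the furniture and walls round the work are solid. World frame = base frame: x ahead of the robot, y to its left, z up, the work surface at z = 0. Lengths are in m, angles in degrees, forces in N, time in s.
With the tool pointing down it reaches from about 0.4 to 0.825 m from the base axis. Payload 7 kg.
Tool frame: the origin (TCP) lies on the centre line of the jaws, within the pads' length; the fingertips stand 19 mm ahead of it and the grasp point (between the pads) is the TCP (r.tip_extent is the distance from the TCP to the fingertips, in m); z points along the fingers, y is the line along which they close (so a half turn about z gives the same grasp; the last joint's range is limited). The gripper opens to 88 mm and grips with 3 to 60 N. Pads are 19 mm wide; open, the fingers measure 130 mm over their backs; the gripper's body (78 mm by 193 mm) begins 47 mm behind the grasp point.
Start: joints at [-50.013, 20.546, 0.682, 0, -70.136, -16.507], TCP at [0.269, -0.619, 0.246] pointing down, gripper open.
Joint ranges: [-176.03, 176.03], [-82.01, 121.73], [-58.28, 71.71], [-173.87, 95.51], [-174.79, -0.11], [-173.66, 173.66]. Speed limits (degrees/s): [136.94, 136.94, 172.46, 180, 180, 180].

## Interface

Orientations are given as [roll, pitch, yaw] about the fixed x, y, z axes, in that order (R = Rz(yaw) Ry(pitch) Rx(roll)).
In Python, from plant import r gives the robot as it stands. The module is installed in compiled form; this text tells all that it offers.
- The arm moves only by the tool jog_arm, never from a script. Its argument "deltas" is a list that holds one entry, the list of rows, each a list of 5 numbers: the opening, from -1 (shut) to 1 (fully open), then the shift along the world's x, y, z in cm, then the turn about the world's z in rad. In form: [[[claw, dx, dy, dz, turn], ...]]. A call has 1 to 8 rows; each row shifts and turns the commanded pose from where the row before left it; what a row does not reach is not made up. A row lasts 1/8 s, in which the tool goes at most 62.5 mm and 10.7 degrees, less where a joint would pass 70% of its speed; a pose out of reach is approached as far as the arm can. A call with a gripper value outside its range is refused whole. The fingers move at their own pace and stop on an object; "force" is the grip in N (left out, the last holds). Time passes only in rows, so rows that do not move let the fingers close. It gives the time, the measured TCP pose, the force, the opening and the grip force at its end, in the units of the state.
- r.get_state(): the state, without advancing time (a new reading comes with each control period).
- r.capture(name): name is "scene" or "side" or "wrist"; returns the picture (480x640x3 uint8, blue, green, red); there is no depth.
- r.camera_info(name): a dict with "fx", "fy", "cx", "cy" (pixels), "view" (4x4, takes a point from world to camera coordinates). Camera axes: x right, y up, looking along -z (the intrinsics and any distortion apply to the point x, -y, -z); pixel columns grow to the right and rows downward; lengths in m; the calibration is good to about 2 mm. A picture is of the moment at which its call begins: read the wrist's pose just before it. camera_info takes no time and is no camera call; for the wrist camera it gives the pose at the moment of the call.
- r.close_job(): hands the job in; it is judged then, once.
The state is a dict: "time_s": time; "joints": joint angles; "qd": joint speeds; "joint_torque": joint torques, N m; "tcp_pos": TCP position; "eef_rot": TCP orientation; "contact_force": force on the tool from outside, world axes, zero at the start; "moment": the same for the moment, N m; "gripper_width": finger opening in m; "gripper_force": force on a finger pad.
Only numpy, scipy, OpenCV 4.12 (cv2) and the standard library are available. Lean on these libraries where they do the work, as an engineer would, in place of code of your own. Each camera call takes 0.05 s, during which the arm holds its last target. There are 200 camera calls.

## Working session

There is one attempt and no reset: what is moved stays moved. The work goes in short steps, Python scripts to look and compute and a tool call to move; the robot and the scene stay as the last step left them, time stands still between calls to the robot, and variables do not carry over. Pictures are saved under pics/ and viewed, at most 10 in all, crops included, and the job is handed in when it is done.

Besides the shell and the picture viewer there is one more tool, called after ">>>" by a JSON object that holds its "fn" and its "kwargs", one argument or row to a line. jog_arm: Moves the arm, as the interface text tells. Its arguments: {"type":"object","properties":{"deltas":{"type":"array"},"force":{"type":"number"}},"required":["deltas"]}

```bash
mkdir -p pics
cat > h.py <<'E'
import numpy as np,cv2
from plant import r
def snap(c,n):
    i=r.camera_info(c); im=r.capture(c); cv2.imwrite(f'pics/{n}.png',im); np.save(f'pics/{n}_view.npy',i['view']); return im
def proj(c,P,view=None):
    i=r.camera_info(c); V=np.array(i['view'] if view is None else view)
    p=V[:3,:3]@np.array(P,float)+V[:3,3]; x,y,z=p[0],-p[1],-p[2]
    return np.array([i['fx']*x/z+i['cx'],i['fy']*y/z+i['cy']])
def ray(c,uv,z,view=None):
    i=r.camera_info(c); V=np.array(i['view'] if view is None else view)
    d=V[:3,:3].T@np.array([(uv[0]-i['cx'])/i['fx'],-(uv[1]-i['cy'])/i['fy'],-1]); o=-V[:3,:3].T@V[:3,3]
    return o+d*(z-o[2])/d[2]
E
python3 - <<'E'
from h import *
for c in('scene','side'): snap(c,c); i=r.camera_info(c); print({k:(np.round(v,3).tolist() if k=='view' else v) for k,v in i.items()})
print(r.get_state())
E
```

```text
{'fx': 476.0132393049387, 'fy': 476.0132393049387, 'cx': 318.95186847180685, 'cy': 233.80986836910233, 'view': [[-0.848, -0.53, 0.018, 0.408], [0.349, -0.531, 0.772, -0.3], [-0.399, 0.661, 0.635, -0.921], [0.0, 0.0, 0.0, 1.0]]}
{'fx': 485.6752820815275, 'fy': 485.6752820815275, 'cx': 317.4081240823208, 'cy': 242.46476972817797, 'view': [[-0.841, -0.54, -0.022, 0.424], [0.297, -0.495, 0.816, -0.284], [-0.452, 0.68, 0.577, -1.09], [0.0, 0.0, 0.0, 1.0]]}
{'time_s': 0.1, 'joints': array([-5.00123131e+01,  2.05872942e+01,  6.38582957e-01, -1.82580849e-02,
       -7.01353944e+01, -1.65065611e+01]), 'qd': array([-0.01748772, -0.1182587 ,  0.09034102,  0.14248725,  0.00806669,
        0.01321668]), 'joint_torque': array([-1.32976253e-03, -5.84163773e+01,  2.93752724e+01,  7.01558366e+00,
        1.01398284e-02, -7.85833572e-05]), 'tcp_pos': array([ 0.26876331, -0.61873628,  0.24471178]), 'eef_rot': array([ 1.79914483e+02, -7.44154582e-03, -1.56525085e+02]), 'contact_force': array([-0.46477805, -0.96708218, -0.05321082]), 'moment': array([-0.00787828, -0.0282781 ,  0.00041412]), 'gripper_force': 0.0, 'gripper_width': 0.08764116932150896}
```

View pics/scene.png

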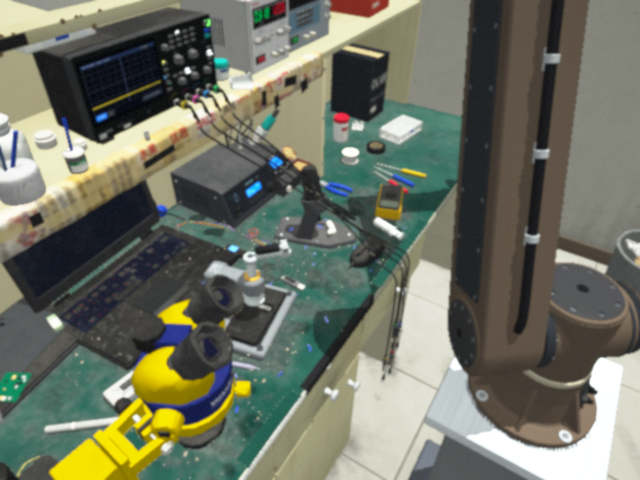

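View pics/side.png

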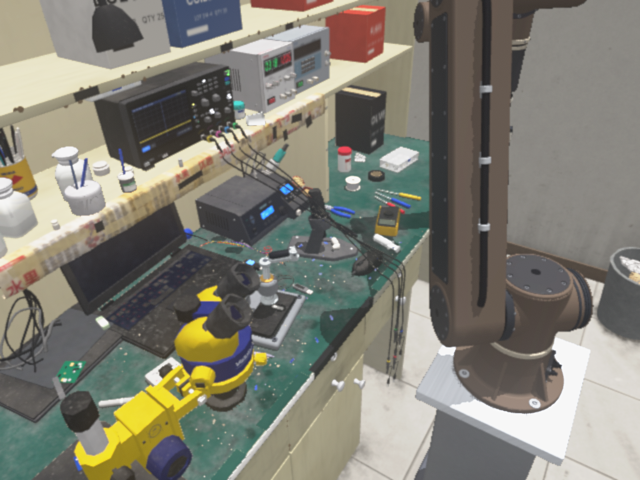

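The press is at about (255,290) in the scene view and (270,290) in the side view, partly hidden by the microscope. I'll enlarge both.

Run:
```python
from h import *
a=cv2.imread('pics/scene.png')[225:365,180:310]; b=cv2.imread('pics/side.png')[235:375,210:340]
o=np.hstack([cv2.resize(a,None,fx=3,fy=4,interpolation=2) if 0 else cv2.resize(a,(390,420),interpolation=cv2.INTER_CUBIC),cv2.resize(b,(390,420),interpolation=cv2.INTER_CUBIC)])
cv2.imwrite('pics/z1.png',o)
for P in [(.6,0,0),(.6,.1,0),(.7,.1,0),(.6,.1,.2)]: print(P,proj('scene',P),proj('side',P))
```

```text
(0.6, 0, 0) [277.72687133 271.08775816] [288.64926829 280.17783864]
(0.6, 0.1, 0) [252.20369441 296.43665764] [266.84893807 300.7573792 ]
(0.7, 0.1, 0) [218.98489885 279.61247698] [238.05174126 288.02546935]
(0.6, 0.1, 0.2) [245.23588204 228.69794276] [260.0599091  239.17303733]
```

View pics/z1.png

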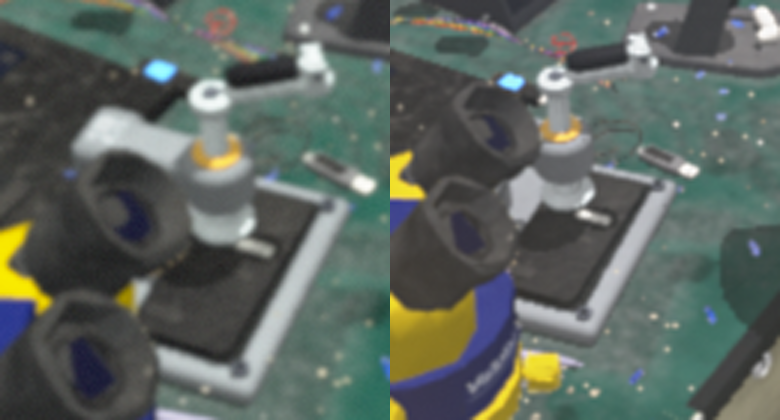

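Run:
```python
from h import *
print(ray('scene',(250.3,255.7),.196),ray('side',(265,260.3),.196))
print(ray('scene',(285.3,247.7),.205),ray('side',(293.3,251),.205))
```

```text
[0.54343833 0.15550655 0.196     ] [0.54116107 0.1569615  0.196     ]
[0.49472953 0.10814847 0.205     ] [0.49862322 0.10362346 0.205     ]
```

Both views agree: axis at about (0.542, 0.156), pivot at about (0.4965, 0.106). I'll move above it for a close look.

>>> {"fn": "jog_arm", "kwargs": {
  "deltas": [
    [[1,0,0,5,0],[1,0,0,5,0],[1,1,3,4,0],[1,1.8,5.4,0,0.06],[1,1.8,5.4,0,0.06],[1,1.8,5.4,0,0.06],[1,1.8,5.4,0,0.06],[1,1.8,5.4,0,0.06]]
  ]
}}

```text
time_s: 1.1
tcp_pos: [0.369, -0.3173, 0.3853]
eef_rot: [180.0, 0.0, -139.2]
contact_force: [1.1, 0.1, 0.2]
gripper_width: 0.0876
gripper_force: 0.0
```

>>> {"fn": "jog_arm", "kwargs": {
  "deltas": [
    [[1,1.8,5.4,0,0.06],[1,1.8,5.4,0,0.06],[1,1.8,5.4,0,0],[1,1.8,5.4,0,0],[1,1.8,5.4,0,0],[1,1.8,5.4,0,0],[1,1.8,5.4,0,0],[1,1.8,5.4,0,0]]
  ]
}}

```text
time_s: 2.1
tcp_pos: [0.5129, 0.1148, 0.3855]
eef_rot: [180.0, 0.0, -132.4]
contact_force: [1.4, -0.6, 0.3]
gripper_width: 0.0876
gripper_force: 0.0
```

Run:
```python
from h import *
s=r.get_state(); print(s['tcp_pos'],s['eef_rot'],s['joints'])
snap('wrist','w1')
for P in [(.542,.156,.196),(.4965,.106,.205)]: print(proj('wrist',P))
```

```text
[0.51293721 0.11483814 0.38547645] [ 1.79991730e+02  1.16901563e-04 -1.32432524e+02] [ 3.40144848e+01  2.77436470e+00 -4.05778987e+00 -8.12428075e-03
 -8.31696698e+01 -7.64460427e+01]
[320.11537297 261.3709457 ]
[320.40294613 198.04925221]
```

View pics/w1.png

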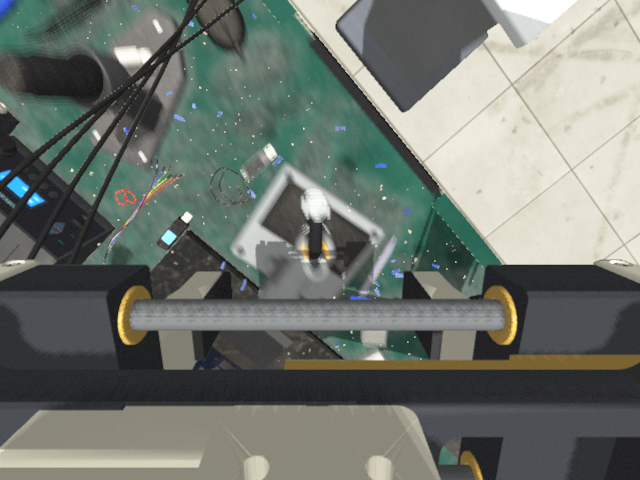

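Run:
```python
from h import *
a=cv2.imread('pics/w1.png')[170:290,260:380]
cv2.imwrite('pics/z2.png',cv2.resize(a,(600,600),interpolation=cv2.INTER_CUBIC))
```

```text
(no output)
```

View pics/z2.png

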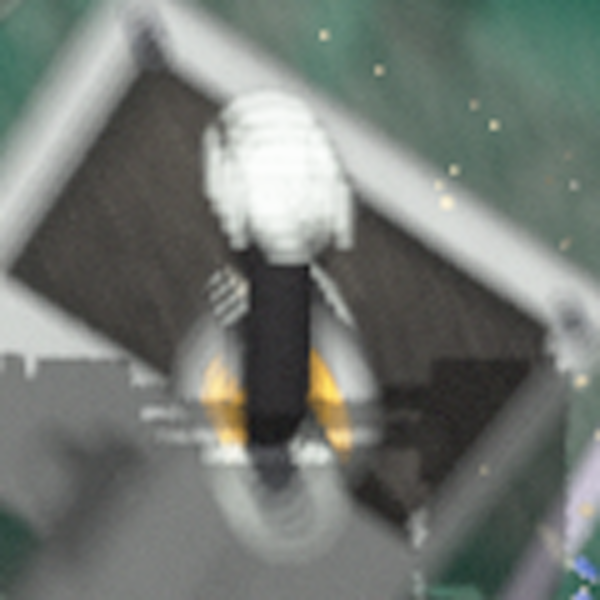

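Run:
```python
from h import *
V=np.load('pics/w1_view.npy')
for uv,z in [((315.6,205),.205),((315.6,223),.205),((315.2,258),.205),((317,268),.196)]: print(ray('wrist',uv,z,V))
```

```text
[0.50286206 0.10327955 0.205     ]
[0.51496221 0.11652021 0.205     ]
[0.5398255  0.14312473 0.205     ]
[0.548014   0.15481258 0.196     ]
```

>>> {"fn": "jog_arm", "kwargs": {
  "deltas": [
    [[1,-0.7,-0.8,-4,0],[1,-0.7,-0.8,-4,0],[1,0,0,0,0]]
  ]
}}

```text
time_s: 2.52
tcp_pos: [0.497, 0.096, 0.3031]
eef_rot: [179.9, -0.3, -132.5]
contact_force: [0.3, -0.6, 0.8]
gripper_width: 0.0876
gripper_force: 0.0
```

Run:
```python
from h import *
im=snap('wrist','w2')
for P in [(.545,.155,.196),(.5,.104,.205)]: print(proj('wrist',P))
s=r.get_state(); print(s['tcp_pos'],s['eef_rot'])
cv2.imwrite('pics/z3.png',cv2.resize(im[120:320,200:440],(720,600),interpolation=cv2.INTER_CUBIC))
```

```text
[321.97019971 325.76708831]
[320.9759784  251.42499495]
[0.49868344 0.09649749 0.30556283] [ 1.79998809e+02 -1.07912887e-01 -1.32457761e+02]
```

View pics/z3.png

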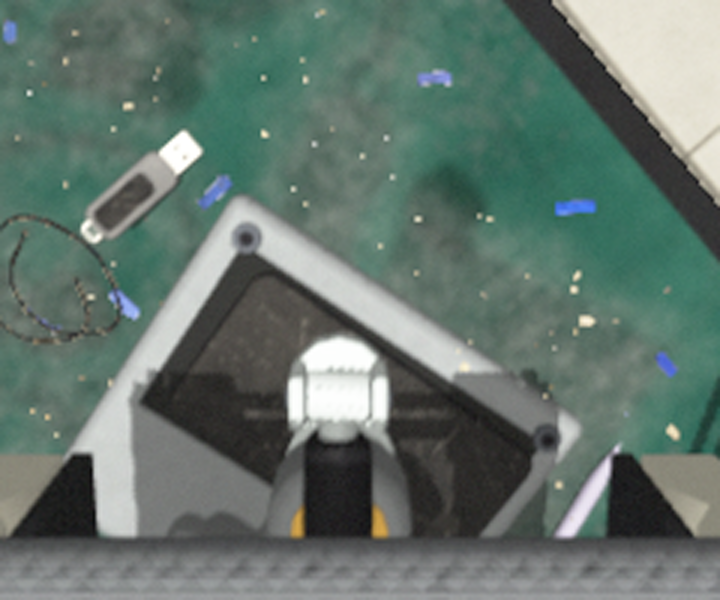

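Run:
```python
from h import *
V=np.load('pics/w2_view.npy')
for uv,z in [((312.7,251.7),.209),((312.7,286),.212)]: print(ray('wrist',uv,z,V))
```

```text
[0.50129759 0.09783484 0.209     ]
[0.51881967 0.11694198 0.212     ]
```

>>> {"fn": "jog_arm", "kwargs": {
  "deltas": [
    [[1,1.6,1.7,-2,0],[1,1.6,1.7,-3,0],[1,0,0,-2,0],[1,0,0,-2,0],[1,0,0,0,0],[1,0,0,0,0]]
  ]
}}

```text
time_s: 3.32
tcp_pos: [0.5321, 0.1314, 0.2175]
eef_rot: [-179.9, 0.1, -132.4]
contact_force: [-0.2, 0.2, 0.5]
gripper_width: 0.0878
gripper_force: 0.0
```

Run:
```python
from h import *
s=r.get_state(); print(s['tcp_pos'],s['eef_rot'],s['contact_force'],s['moment'],s['time_s'])
```

```text
[0.53213711 0.13139759 0.21751951] [-1.79929623e+02  1.31631468e-01 -1.32442037e+02] [-0.22409446  0.20044934  0.45559649] [0.01577383 0.07082497 0.00395671] 3.325
```

>>> {"fn": "jog_arm", "kwargs": {
  "deltas": [
    [[-0.3,0,0,-0.2,0],[-0.45,0,0,0,0],[-0.45,0,0,0,0],[-0.45,0,0,0,0],[-0.45,0,0,0,0]]
  ],
  "force": 5
}}

```text
time_s: 3.95
tcp_pos: [0.5309, 0.1309, 0.2136]
eef_rot: [-180.0, 0.0, -132.5]
contact_force: [0.4, -0.3, 0.0]
gripper_width: 0.0433
gripper_force: 0.0
```

>>> {"fn": "jog_arm", "kwargs": {
  "deltas": [
    [[-0.7,0,0,0,0],[-0.7,0,0,0,0],[-0.7,0,0,0,0]]
  ],
  "force": 8
}}

```text
time_s: 4.32
tcp_pos: [0.5319, 0.1303, 0.214]
eef_rot: [-179.9, 0.0, -132.4]
contact_force: [5.6, -4.6, -1.7]
gripper_width: 0.018
gripper_force: 8.0
```

>>> {"fn": "jog_arm", "kwargs": {
  "deltas": [
    [[-0.7,0.15,-0.14,0,0],[-0.7,0,0,0,0]]
  ]
}}

```text
time_s: 4.58
tcp_pos: [0.5324, 0.1298, 0.2136]
eef_rot: [180.0, 0.0, -132.5]
contact_force: [-1.3, 1.3, 2.0]
gripper_width: 0.0176
gripper_force: 8.0
```

>>> {"fn": "jog_arm", "kwargs": {
  "deltas": [
    [[-0.7,0,0,0,0],[-0.7,-0.03,-0.03,0.4,0],[-0.7,-0.03,-0.03,0.4,0],[-0.7,-0.07,-0.08,0.4,0],[-0.7,-0.1,-0.1,0.4,0]]
  ],
  "force": 14
}}

```text
time_s: 5.2
tcp_pos: [0.5298, 0.1269, 0.2297]
eef_rot: [180.0, -0.0, -132.5]
contact_force: [1.3, 2.1, -6.7]
gripper_width: 0.0173
gripper_force: 13.9
```

>>> {"fn": "jog_arm", "kwargs": {
  "deltas": [
    [[-0.7,-0.13,-0.15,0.37,0],[-0.7,-0.14,-0.15,0.36,0],[-0.7,-0.18,-0.2,0.33,0],[-0.7,-0.19,-0.2,0.31,0],[-0.7,-0.16,-0.18,0.21,0],[-0.7,-0.17,-0.18,0.2,0],[-0.7,0,0,0,0]]
  ]
}}

```text
time_s: 6.08
tcp_pos: [0.521, 0.1168, 0.2484]
eef_rot: [-180.0, 0.1, -132.4]
contact_force: [1.2, 5.1, 3.5]
gripper_width: 0.0157
gripper_force: 14.0
```

Run:
```python
from h import *
i=[snap(c,c+'3') for c in('scene','side')]
cv2.imwrite('pics/z4.png',np.hstack([cv2.resize(i[0][215:315,200:330],(390,300),interpolation=2),cv2.resize(i[1][215:315,220:350],(390,300),interpolation=2)]))
```

```text
(no output)
```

View pics/z4.png

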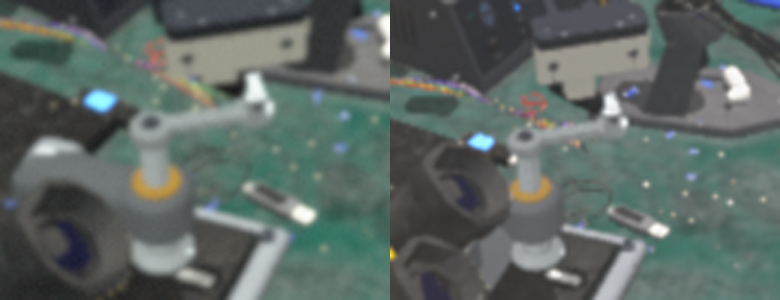

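>>> {"fn": "jog_arm", "kwargs": {
  "deltas": [
    [[0,0,0,0,0],[0,0,0,0,0],[0.3,0,0,0,0],[0.3,0,0,3,0],[0.3,0,0,4,0],[0.3,0,0,0,0]]
  ]
}}

```text
time_s: 6.92
tcp_pos: [0.5216, 0.1167, 0.3205]
eef_rot: [-179.9, 0.2, -132.4]
contact_force: [-0.7, 0.6, -0.2]
gripper_width: 0.0567
gripper_force: 0.0
```

Run:
```python
from h import *
i=[snap(c,c+'4') for c in('scene','side')]
cv2.imwrite('pics/z5.png',np.hstack([cv2.resize(i[0][205:305,200:330],(390,300),interpolation=2),cv2.resize(i[1][205:305,220:350],(390,300),interpolation=2)]))
```

```text
(no output)
```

View pics/z5.png

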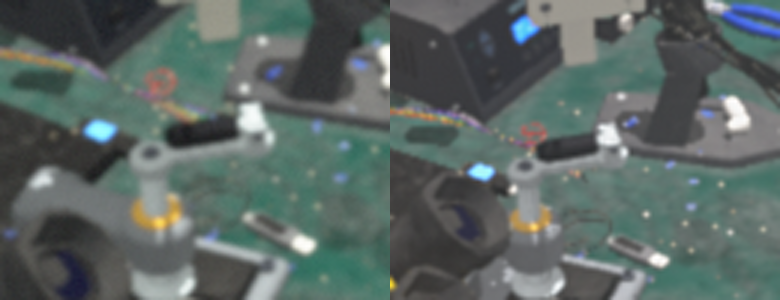

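The grip slipped out of the pads and fell back flat. I'll regrasp deeper and firmer.

>>> {"fn": "jog_arm", "kwargs": {
  "deltas": [
    [[0.3,0.8,1.0,-4,0],[0.3,0,0,-4,0],[0.3,0,0,-3.3,0],[-0.3,0,0,0,0],[-0.7,0,0,0,0],[-0.7,0,0,0,0],[-0.7,0,0,0,0]]
  ],
  "force": 8
}}

```text
time_s: 7.9
tcp_pos: [0.5288, 0.1267, 0.2055]
eef_rot: [-180.0, 0.1, -132.5]
contact_force: [0.8, 0.2, 0.3]
gripper_width: 0.023
gripper_force: 0.0
```

>>> {"fn": "jog_arm", "kwargs": {
  "deltas": [
    [[-0.7,0,0,0,0],[-0.7,0,0,0,0],[-0.7,0,0,0,0]]
  ],
  "force": 20
}}

```text
time_s: 8.28
tcp_pos: [0.529, 0.1265, 0.205]
eef_rot: [-179.9, 0.1, -132.4]
contact_force: [2.1, -2.3, 3.7]
gripper_width: 0.0174
gripper_force: 20.0
```

>>> {"fn": "jog_arm", "kwargs": {
  "deltas": [
    [[-0.7,-0.02,-0.03,0.38,0],[-0.7,-0.04,-0.05,0.38,0],[-0.7,-0.07,-0.08,0.37,0],[-0.7,-0.1,-0.1,0.35,0]]
  ]
}}

```text
time_s: 8.78
tcp_pos: [0.5266, 0.1243, 0.2181]
eef_rot: [180.0, 0.0, -132.5]
contact_force: [7.4, -0.8, -9.8]
gripper_width: 0.0174
gripper_force: 20.0
```

>>> {"fn": "jog_arm", "kwargs": {
  "deltas": [
    [[-0.7,-0.1,-0.11,0.34,0],[-0.7,-0.13,-0.14,0.33,0],[-0.7,-0.15,-0.17,0.3,0]]
  ]
}}

```text
time_s: 9.15
tcp_pos: [0.523, 0.1203, 0.2282]
eef_rot: [180.0, 0.1, -132.5]
contact_force: [7.1, -0.2, -7.1]
gripper_width: 0.0171
gripper_force: 20.0
```

>>> {"fn": "jog_arm", "kwargs": {
  "deltas": [
    [[-0.7,-0.17,-0.19,0.28,0],[-0.7,-0.19,-0.21,0.25,0],[-0.7,-0.21,-0.23,0.22,0]]
  ]
}}

```text
time_s: 9.52
tcp_pos: [0.5178, 0.1144, 0.2366]
eef_rot: [-180.0, 0.2, -132.4]
contact_force: [5.8, 2.9, -0.2]
gripper_width: 0.0172
gripper_force: 20.0
```

>>> {"fn": "jog_arm", "kwargs": {
  "deltas": [
    [[-0.7,-0.22,-0.24,0.19,0],[-0.7,-0.18,-0.19,0.12,0],[-0.7,-0.18,-0.2,0.1,0],[-0.7,-0.18,-0.2,0.06,0],[-0.7,0,0,0,0]]
  ]
}}

```text
time_s: 10.15
tcp_pos: [0.5102, 0.1059, 0.2427]
eef_rot: [-179.9, 0.2, -132.4]
contact_force: [3.1, 2.7, 8.9]
gripper_width: 0.0168
gripper_force: 20.0
```

>>> {"fn": "jog_arm", "kwargs": {
  "deltas": [
    [[0,0,0,0,0],[0.3,0,0,0,0],[0.3,0,0,4,0],[0.3,0,0,5,0],[0.3,0,0,0,0]]
  ]
}}

```text
time_s: 10.78
tcp_pos: [0.5101, 0.1054, 0.3345]
eef_rot: [-179.9, 0.3, -132.4]
contact_force: [0.0, -0.9, -1.2]
gripper_width: 0.0557
gripper_force: 0.0
```

Run:
```python
from h import *
i=[snap(c,c+'5') for c in('scene','side')]
cv2.imwrite('pics/z6.png',np.hstack([cv2.resize(i[0][205:305,200:330],(390,300),interpolation=2),cv2.resize(i[1][205:305,220:350],(390,300),interpolation=2)]))
```

```text
(no output)
```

View pics/z6.png

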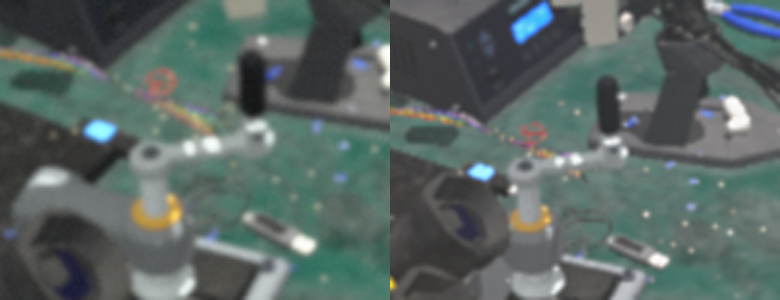

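Run:
```python
from h import *
print(ray('scene',(284,232.7),.238),ray('side',(292.3,239.3),.238))
print(ray('scene',(200+151/3,205+150/3),.196),ray('side',(220+(521-390)/3,205+167/3),.196))
s=r.get_state(); print(s['tcp_pos'])
```

```text
[0.49911049 0.10465764 0.238     ] [0.49923101 0.103804   0.238     ]
[0.54463114 0.15389631 0.196     ] [0.54293996 0.15964926 0.196     ]
[0.50846748 0.10508011 0.33062301]
```

The grip stands upright in both views, with the sleeve at about (252,83) and (607,103) in the crop. Next I'll clamp it and crank with fixed yaw.

>>> {"fn": "jog_arm", "kwargs": {
  "deltas": [
    [[0.3,-0.3,-0.5,0,0],[0.3,0,0,-4,0],[0.3,0,0,-4,0],[0.3,0,0,-1.3,0],[-0.3,0,0,0,0],[-0.7,0,0,0,0],[-0.7,0,0,0,0],[-0.7,0,0,0,0]]
  ],
  "force": 25
}}

```text
time_s: 11.88
tcp_pos: [0.5063, 0.1003, 0.2388]
eef_rot: [-180.0, 0.1, -132.5]
contact_force: [0.1, 0.1, 0.1]
gripper_width: 0.0225
gripper_force: 0.0
```

>>> {"fn": "jog_arm", "kwargs": {
  "deltas": [
    [[-0.7,0,0,0,0],[-0.7,0,0,0,0]]
  ]
}}

```text
time_s: 12.12
tcp_pos: [0.506, 0.1004, 0.2386]
eef_rot: [180.0, 0.0, -132.4]
contact_force: [-3.6, 2.6, 5.4]
gripper_width: 0.0177
gripper_force: 25.0
```

```bash
cat > gen.py <<'E'
import numpy as np,sys
def rows(a0,p0,p1,st,R=6.8):
    p=np.arange(p0,p1+1e-9,st); a=np.deg2rad(a0)-p
    q=np.c_[R*np.cos(a),R*np.sin(a),-.637*p]; q=q-q[0]; d=np.diff(np.round(q,2),axis=0)
    for i in range(0,len(d),4): print(round(p[i],2),', '.join('[-0.7, %g, %g, %g, 0]'%tuple(np.round(x,2)) for x in d[i:i+4]))
if __name__=='__main__': rows(*map(float,sys.argv[1:]))
E
python3 gen.py 228.5 0 2.4 .15
```

```text
0.0 [-0.7, -0.71, 0.73, -0.1, 0], [-0.7, -0.59, 0.83, -0.09, 0], [-0.7, -0.47, 0.91, -0.1, 0], [-0.7, -0.32, 0.96, -0.09, 0]
0.6 [-0.7, -0.17, 1.01, -0.1, 0], [-0.7, -0.02, 1.02, -0.09, 0], [-0.7, 0.13, 1.01, -0.1, 0], [-0.7, 0.28, 0.98, -0.09, 0]
1.2 [-0.7, 0.42, 0.92, -0.1, 0], [-0.7, 0.56, 0.86, -0.1, 0], [-0.7, 0.68, 0.76, -0.09, 0], [-0.7, 0.78, 0.65, -0.1, 0]
1.8 [-0.7, 0.87, 0.52, -0.09, 0], [-0.7, 0.94, 0.39, -0.1, 0], [-0.7, 0.99, 0.25, -0.09, 0], [-0.7, 1.02, 0.09, -0.1, 0]
```

>>> {"fn": "jog_arm", "kwargs": {
  "deltas": [
    [[-0.7,-0.71,0.73,-0.1,0],[-0.7,-0.59,0.83,-0.09,0]]
  ]
}}

```text
time_s: 12.38
tcp_pos: [0.4935, 0.1155, 0.2368]
eef_rot: [-179.9, 0.0, -132.5]
contact_force: [3.5, -3.7, 4.8]
gripper_width: 0.0174
gripper_force: 25.0
```

>>> {"fn": "jog_arm", "kwargs": {
  "deltas": [
    [[-0.7,-0.47,0.91,-0.1,0],[-0.7,-0.32,0.96,-0.09,0]]
  ]
}}

```text
time_s: 12.62
tcp_pos: [0.4855, 0.135, 0.2349]
eef_rot: [-179.9, 0.1, -132.4]
contact_force: [5.9, -4.0, 4.3]
gripper_width: 0.0169
gripper_force: 25.0
```

>>> {"fn": "jog_arm", "kwargs": {
  "deltas": [
    [[-0.7,-0.17,1.01,-0.1,0],[-0.7,-0.02,1.02,-0.09,0]]
  ]
}}

```text
time_s: 12.88
tcp_pos: [0.4837, 0.1552, 0.2329]
eef_rot: [-179.9, 0.1, -132.4]
contact_force: [5.2, -6.7, 4.3]
gripper_width: 0.0176
gripper_force: 25.0
```

>>> {"fn": "jog_arm", "kwargs": {
  "deltas": [
    [[-0.7,0.13,1.01,-0.1,0],[-0.7,0.28,0.98,-0.09,0]]
  ]
}}

```text
time_s: 13.12
tcp_pos: [0.4879, 0.1747, 0.2311]
eef_rot: [-179.9, 0.0, -132.4]
contact_force: [7.3, -6.4, 4.6]
gripper_width: 0.0176
gripper_force: 25.0
```

>>> {"fn": "jog_arm", "kwargs": {
  "deltas": [
    [[-0.7,0.42,0.92,-0.1,0],[-0.7,0.56,0.86,-0.1,0]]
  ]
}}

```text
time_s: 13.38
tcp_pos: [0.4975, 0.192, 0.2291]
eef_rot: [-179.9, -0.0, -132.4]
contact_force: [4.8, -8.5, 8.4]
gripper_width: 0.0173
gripper_force: 25.0
```

>>> {"fn": "jog_arm", "kwargs": {
  "deltas": [
    [[-0.7,0.68,0.76,-0.09,0],[-0.7,0.78,0.65,-0.1,0]]
  ]
}}

```text
time_s: 13.62
tcp_pos: [0.5117, 0.2058, 0.2272]
eef_rot: [-179.9, -0.1, -132.4]
contact_force: [2.0, -8.4, 10.6]
gripper_width: 0.0177
gripper_force: 25.0
```

```bash
cat > an.py <<'E'
import numpy as np
from scipy.optimize import least_squares
# p, x,y,fx,fy
D=np.array([l.split() for l in open('d.txt') if l.strip()],float)
f=least_squares(lambda c:np.hypot(D[:,1]-c[0],D[:,2]-c[1])-.068,[.549,.15]); c=f.x
print('centre',c,'rms mm',1e3*np.sqrt(np.mean(f.fun**2)))
a0=None
for d in D:
    v=d[1:3]-c; e=v/np.hypot(*v); t=np.array([e[1],-e[0]])
    print(d[0],'act phi %.3f'%((np.deg2rad(228.5)-np.arctan2(v[1],v[0]))%(2*np.pi)),'R %.1f tang %.2f rad %.2f'%(1e3*np.hypot(*v),-d[3:]@t,d[3:]@e))
E
cat > d.txt <<'E'
.3 .4935 .1155 3.5 -3.7
.6 .4855 .135 5.9 -4.0
.9 .4837 .1552 5.2 -6.7
E
echo; python3 gen.py 228.5 1.8 6.6 .15
```

```text
1.8 [-0.7, 0.87, 0.53, -0.1, 0], [-0.7, 0.94, 0.39, -0.09, 0], [-0.7, 0.99, 0.24, -0.1, 0], [-0.7, 1.02, 0.09, -0.09, 0]
2.4 [-0.7, 1.02, -0.05, -0.1, 0], [-0.7, 0.99, -0.22, -0.09, 0], [-0.7, 0.96, -0.35, -0.1, 0], [-0.7, 0.89, -0.5, -0.09, 0]
3.0 [-0.7, 0.8, -0.62, -0.1, 0], [-0.7, 0.71, -0.74, -0.1, 0], [-0.7, 0.59, -0.83, -0.09, 0], [-0.7, 0.45, -0.91, -0.1, 0]
3.6 [-0.7, 0.31, -0.97, -0.09, 0], [-0.7, 0.17, -1.01, -0.1, 0], [-0.7, 0.01, -1.02, -0.09, 0], [-0.7, -0.14, -1.01, -0.1, 0]
4.2 [-0.7, -0.28, -0.97, -0.09, 0], [-0.7, -0.44, -0.93, -0.1, 0], [-0.7, -0.56, -0.84, -0.1, 0], [-0.7, -0.68, -0.76, -0.09, 0]
4.8 [-0.7, -0.79, -0.64, -0.1, 0], [-0.7, -0.88, -0.52, -0.09, 0], [-0.7, -0.95, -0.38, -0.1, 0], [-0.7, -0.99, -0.24, -0.09, 0]
5.4 [-0.7, -1.01, -0.08, -0.1, 0], [-0.7, -1.02, 0.06, -0.09, 0], [-0.7, -1, 0.22, -0.1, 0], [-0.7, -0.95, 0.37, -0.1, 0]
6.0 [-0.7, -0.88, 0.5, -0.09, 0], [-0.7, -0.8, 0.63, -0.1, 0], [-0.7, -0.7, 0.74, -0.09, 0], [-0.7, -0.58, 0.84, -0.1, 0]
```

>>> {"fn": "jog_arm", "kwargs": {
  "deltas": [
    [[-0.7,0.93,0.45,0.0,0],[-0.7,0.94,0.39,-0.09,0]]
  ]
}}

```text
time_s: 13.88
tcp_pos: [0.5293, 0.2146, 0.2255]
eef_rot: [180.0, -0.2, -132.4]
contact_force: [-3.3, -4.2, 7.7]
gripper_width: 0.0172
gripper_force: 25.0
```

>>> {"fn": "jog_arm", "kwargs": {
  "deltas": [
    [[-0.7,0.99,0.24,-0.1,0],[-0.7,1.02,0.09,-0.09,0]]
  ]
}}

```text
time_s: 14.12
tcp_pos: [0.5493, 0.2184, 0.2236]
eef_rot: [179.9, -0.1, -132.4]
contact_force: [-4.0, -2.9, 8.0]
gripper_width: 0.0175
gripper_force: 25.0
```

```bash
cat >> d.txt <<'E'
1.2 .4879 .1747 7.3 -6.4
1.5 .4975 .192 4.8 -8.5
1.8 .5117 .2058 2 -8.4
E
python3 an.py; python3 -c "
from h import *
s=r.get_state();print(s['tcp_pos'],s['contact_force'],s['joints'])"
```

```text
centre [0.55160012 0.15079495] rms mm 0.035179895234751464
0.3 act phi 0.301 R 68.0 tang 4.98 rad -1.07
0.6 act phi 0.612 R 68.0 tang 5.26 rad -4.81
0.9 act phi 0.911 R 68.0 tang 6.35 rad -5.62
1.2 act phi 1.205 R 68.0 tang 3.43 rad -9.08
1.5 act phi 1.497 R 68.0 tang 3.85 rad -8.97
1.8 act phi 1.790 R 68.0 tang 3.31 rad -7.97
[0.54925733 0.21838543 0.22357657] [-4.00799094 -2.92345168  8.01528638] [ 4.05847625e+01  1.36720936e+01 -1.19623481e+01 -5.65562310e-02
 -6.45057470e+01 -8.29968955e+01]
```

>>> {"fn": "jog_arm", "kwargs": {
  "deltas": [
    [[-0.7,1.02,-0.05,-0.1,0]]
  ]
}}

```text
time_s: 14.25
tcp_pos: [0.5595, 0.218, 0.2226]
eef_rot: [179.9, -0.1, -132.4]
contact_force: [-4.6, -2.3, 8.3]
gripper_width: 0.0171
gripper_force: 25.0
```

>>> {"fn": "jog_arm", "kwargs": {
  "deltas": [
    [[-0.7,0.99,-0.22,-0.09,0]]
  ]
}}

```text
time_s: 14.38
tcp_pos: [0.5694, 0.2161, 0.2217]
eef_rot: [179.9, -0.1, -132.4]
contact_force: [-3.8, -0.7, 7.5]
gripper_width: 0.0173
gripper_force: 25.0
```

>>> {"fn": "jog_arm", "kwargs": {
  "deltas": [
    [[-0.7,0.96,-0.35,-0.1,0]]
  ]
}}

```text
time_s: 14.5
tcp_pos: [0.579, 0.2127, 0.2207]
eef_rot: [179.9, -0.1, -132.4]
contact_force: [-4.2, -1.3, 8.4]
gripper_width: 0.0175
gripper_force: 25.0
```

>>> {"fn": "jog_arm", "kwargs": {
  "deltas": [
    [[-0.7,0.89,-0.5,-0.09,0]]
  ]
}}

```text
time_s: 14.62
tcp_pos: [0.5879, 0.2079, 0.2198]
eef_rot: [179.9, -0.1, -132.4]
contact_force: [-5.1, -0.7, 7.4]
gripper_width: 0.0178
gripper_force: 25.0
```

>>> {"fn": "jog_arm", "kwargs": {
  "deltas": [
    [[-0.7,0.8,-0.62,-0.1,0]]
  ]
}}

```text
time_s: 14.75
tcp_pos: [0.596, 0.2019, 0.2188]
eef_rot: [179.9, -0.0, -132.4]
contact_force: [-4.6, 1.1, 8.0]
gripper_width: 0.0178
gripper_force: 25.0
```

>>> {"fn": "jog_arm", "kwargs": {
  "deltas": [
    [[-0.7,0.71,-0.74,-0.1,0]]
  ]
}}

```text
time_s: 14.88
tcp_pos: [0.6032, 0.1947, 0.2179]
eef_rot: [179.9, -0.0, -132.4]
contact_force: [-5.0, 1.3, 7.1]
gripper_width: 0.0175
gripper_force: 25.0
```

>>> {"fn": "jog_arm", "kwargs": {
  "deltas": [
    [[-0.7,0.59,-0.83,-0.09,0]]
  ]
}}

```text
time_s: 15.0
tcp_pos: [0.6092, 0.1866, 0.217]
eef_rot: [179.9, 0.0, -132.4]
contact_force: [-4.4, 2.6, 7.3]
gripper_width: 0.0176
gripper_force: 25.0
```

>>> {"fn": "jog_arm", "kwargs": {
  "deltas": [
    [[-0.7,0.45,-0.91,-0.1,0]]
  ]
}}

```text
time_s: 15.12
tcp_pos: [0.6139, 0.1777, 0.216]
eef_rot: [179.9, 0.0, -132.4]
contact_force: [-2.6, 2.6, 7.7]
gripper_width: 0.0173
gripper_force: 25.0
```

```bash
cat >> d.txt <<'E'
2.1 .5293 .2146 -3.3 -4.2
2.4 .5493 .2184 -4 -2.9
2.55 .5595 .218 -4.6 -2.3
2.7 .5694 .2161 -3.8 -.7
2.85 .579 .2127 -4.2 -1.3
3.0 .5879 .2079 -5.1 -.7
E
python3 an.py
```

```text
centre [0.55155569 0.15051309] rms mm 0.11413225178836443
0.3 act phi 0.304 R 67.8 tang 4.98 rad -1.09
0.6 act phi 0.616 R 67.9 tang 5.24 rad -4.83
0.9 act phi 0.915 R 68.0 tang 6.33 rad -5.65
1.2 act phi 1.210 R 68.1 tang 3.39 rad -9.10
1.5 act phi 1.501 R 68.1 tang 3.82 rad -8.98
1.8 act phi 1.793 R 68.2 tang 3.29 rad -7.98
2.1 act phi 2.083 R 67.8 tang 4.50 rad -2.88
2.4 act phi 2.384 R 67.9 tang 4.09 rad -2.77
2.55 act phi 2.534 R 68.0 tang 4.30 rad -2.82
2.7 act phi 2.683 R 68.0 tang 3.48 rad -1.67
2.85 act phi 2.833 R 68.0 tang 3.32 rad -2.89
3.0 act phi 2.982 R 67.9 tang 3.93 rad -3.32
```

>>> {"fn": "jog_arm", "kwargs": {
  "deltas": [
    [[-0.7,0.31,-0.97,-0.09,0]]
  ]
}}

```text
time_s: 15.25
tcp_pos: [0.6171, 0.1682, 0.2151]
eef_rot: [179.9, 0.1, -132.4]
contact_force: [-1.2, 5.0, 5.9]
gripper_width: 0.017
gripper_force: 25.0
```

>>> {"fn": "jog_arm", "kwargs": {
  "deltas": [
    [[-0.7,0.17,-1.01,-0.1,0]]
  ]
}}

```text
time_s: 15.38
tcp_pos: [0.6191, 0.1582, 0.2141]
eef_rot: [179.9, 0.1, -132.4]
contact_force: [-1.9, 4.5, 5.5]
gripper_width: 0.0176
gripper_force: 25.0
```

>>> {"fn": "jog_arm", "kwargs": {
  "deltas": [
    [[-0.7,0.01,-1.02,-0.09,0]]
  ]
}}

```text
time_s: 15.5
tcp_pos: [0.6194, 0.1481, 0.2132]
eef_rot: [179.9, 0.1, -132.4]
contact_force: [-0.5, 4.6, 4.0]
gripper_width: 0.0175
gripper_force: 25.0
```

>>> {"fn": "jog_arm", "kwargs": {
  "deltas": [
    [[-0.7,-0.14,-1.01,-0.1,0]]
  ]
}}

```text
time_s: 15.62
tcp_pos: [0.6182, 0.1372, 0.2122]
eef_rot: [180.0, 0.1, -132.4]
contact_force: [0.1, 5.1, 3.8]
gripper_width: 0.0176
gripper_force: 25.0
```

>>> {"fn": "jog_arm", "kwargs": {
  "deltas": [
    [[-0.7,-0.28,-0.97,-0.09,0]]
  ]
}}

```text
time_s: 15.75
tcp_pos: [0.6152, 0.1266, 0.2112]
eef_rot: [180.0, 0.1, -132.4]
contact_force: [0.8, 4.2, 3.0]
gripper_width: 0.0174
gripper_force: 25.0
```

>>> {"fn": "jog_arm", "kwargs": {
  "deltas": [
    [[-0.7,-0.44,-0.93,-0.1,0]]
  ]
}}

```text
time_s: 15.88
tcp_pos: [0.6106, 0.1167, 0.2101]
eef_rot: [180.0, 0.0, -132.5]
contact_force: [0.5, 5.2, 3.5]
gripper_width: 0.0177
gripper_force: 25.0
```

>>> {"fn": "jog_arm", "kwargs": {
  "deltas": [
    [[-0.7,-0.56,-0.84,-0.1,0]]
  ]
}}

```text
time_s: 16.0
tcp_pos: [0.6049, 0.1082, 0.2092]
eef_rot: [180.0, 0.0, -132.5]
contact_force: [0.1, 5.9, 3.2]
gripper_width: 0.0174
gripper_force: 25.0
```

>>> {"fn": "jog_arm", "kwargs": {
  "deltas": [
    [[-0.7,-0.68,-0.76,-0.09,0]]
  ]
}}

```text
time_s: 16.12
tcp_pos: [0.5981, 0.1006, 0.2082]
eef_rot: [180.0, 0.0, -132.5]
contact_force: [0.7, 7.8, 3.2]
gripper_width: 0.0175
gripper_force: 25.0
```

>>> {"fn": "jog_arm", "kwargs": {
  "deltas": [
    [[-0.7,-0.79,-0.64,-0.1,0]]
  ]
}}

```text
time_s: 16.25
tcp_pos: [0.5904, 0.0944, 0.2073]
eef_rot: [180.0, 0.1, -132.5]
contact_force: [1.7, 7.3, 2.6]
gripper_width: 0.0174
gripper_force: 25.0
```

>>> {"fn": "jog_arm", "kwargs": {
  "deltas": [
    [[-0.7,-0.88,-0.52,-0.09,0]]
  ]
}}

```text
time_s: 16.38
tcp_pos: [0.5821, 0.0895, 0.2065]
eef_rot: [-180.0, 0.1, -132.5]
contact_force: [4.5, 8.9, 0.4]
gripper_width: 0.0172
gripper_force: 25.0
```

```bash
cat >> d.txt <<'E'
3.15 .596 .2019 -4.6 1.1
3.3 .6032 .1947 -5 1.3
3.45 .6092 .1866 -4.4 2.6
3.6 .6139 .1777 -2.6 2.6
3.75 .6171 .1682 -1.2 5
3.9 .6191 .1582 -1.9 4.5
4.05 .6194 .1481 -.5 4.6
4.2 .6182 .1372 .1 5.1
4.35 .6152 .1266 .8 4.2
4.5 .6106 .1167 .5 5.2
4.65 .6049 .1082 .1 5.9
4.8 .5981 .1006 .7 7.8
4.95 .5904 .0944 1.7 7.3
5.1 .5821 .0895 4.5 8.9
E
python3 an.py; python3 gen.py 228.5 5.1 5.5 .05;python3 -c "
from h import *
s=r.get_state();print(s['tcp_pos'],s['contact_force'],s['moment'],s['joints'])"
```

```text
centre [0.55156592 0.15044753] rms mm 0.11145956655350704
0.3 act phi 0.305 R 67.8 tang 4.97 rad -1.09
0.6 act phi 0.617 R 67.8 tang 5.24 rad -4.83
0.9 act phi 0.916 R 68.0 tang 6.32 rad -5.66
1.2 act phi 1.210 R 68.1 tang 3.38 rad -9.10
1.5 act phi 1.502 R 68.2 tang 3.81 rad -8.99
1.8 act phi 1.793 R 68.2 tang 3.29 rad -7.99
2.1 act phi 2.083 R 67.9 tang 4.49 rad -2.89
2.4 act phi 2.384 R 68.0 tang 4.09 rad -2.77
2.55 act phi 2.534 R 68.0 tang 4.30 rad -2.82
2.7 act phi 2.683 R 68.0 tang 3.48 rad -1.67
2.85 act phi 2.832 R 68.0 tang 3.32 rad -2.88
3.0 act phi 2.981 R 68.0 tang 3.94 rad -3.32
3.15 act phi 3.130 R 68.0 tang 4.20 rad -2.17
3.3 act phi 3.280 R 68.0 tang 4.24 rad -2.95
3.45 act phi 3.428 R 68.0 tang 4.54 rad -2.35
3.6 act phi 3.576 R 68.0 tang 3.42 rad -1.34
3.75 act phi 3.724 R 67.9 tang 5.14 rad 0.15
3.9 act phi 3.874 R 68.0 tang 4.69 rad -1.37
4.05 act phi 4.023 R 67.9 tang 4.58 rad -0.66
4.2 act phi 4.184 R 67.9 tang 5.02 rad -0.90
4.35 act phi 4.347 R 68.0 tang 4.21 rad -0.72
4.5 act phi 4.507 R 68.0 tang 4.76 rad -2.15
4.65 act phi 4.658 R 68.0 tang 4.69 rad -3.59
4.8 act phi 4.808 R 68.2 tang 5.83 rad -5.22
4.95 act phi 4.953 R 68.2 tang 5.55 rad -5.03
5.1 act phi 5.094 R 68.2 tang 8.01 rad -5.94
5.1 [-0.7, -0.31, -0.14, -0.03, 0], [-0.7, -0.31, -0.13, -0.03, 0], [-0.7, -0.32, -0.11, -0.04, 0], [-0.7, -0.33, -0.1, -0.03, 0]
5.3 [-0.7, -0.33, -0.08, -0.03, 0], [-0.7, -0.34, -0.06, -0.03, 0], [-0.7, -0.33, -0.04, -0.03, 0], [-0.7, -0.34, -0.03, -0.03, 0]
[0.58210323 0.08946935 0.20651722] [4.54457812 8.90712569 0.40085168] [ 3.03707031 -1.35400689 -0.01170205] [ 2.77267810e+01  1.40719513e+01 -1.37954283e+01 -3.05777818e-02
 -6.20005522e+01 -7.01852645e+01]
```

>>> {"fn": "jog_arm", "kwargs": {
  "deltas": [
    [[-0.7,-0.31,-0.14,-0.03,0]]
  ]
}}

```text
time_s: 16.5
tcp_pos: [0.579, 0.0881, 0.2063]
eef_rot: [-180.0, 0.2, -132.5]
contact_force: [5.1, 6.5, -0.3]
gripper_width: 0.0175
gripper_force: 25.0
```

>>> {"fn": "jog_arm", "kwargs": {
  "deltas": [
    [[-0.7,-0.31,-0.13,-0.03,0]]
  ]
}}

```text
time_s: 16.62
tcp_pos: [0.5764, 0.087, 0.206]
eef_rot: [-180.0, 0.2, -132.5]
contact_force: [5.6, 6.5, -0.0]
gripper_width: 0.0177
gripper_force: 25.0
```

```bash
python3 -c "
from h import *
s=r.get_state();print(s['tcp_pos'],s['contact_force'])"
```

```text
[0.5764106  0.08703518 0.20598553] [ 5.61702734  6.52941852 -0.04785068]
```

>>> {"fn": "jog_arm", "kwargs": {
  "deltas": [
    [[-0.7,-0.25,-0.09,-0.03,0]]
  ]
}}

```text
time_s: 16.75
tcp_pos: [0.5741, 0.0862, 0.2058]
eef_rot: [-179.9, 0.2, -132.5]
contact_force: [6.5, 6.6, 0.2]
gripper_width: 0.0176
gripper_force: 25.0
```

>>> {"fn": "jog_arm", "kwargs": {
  "deltas": [
    [[-0.7,-0.2,-0.06,-0.02,0]]
  ]
}}

```text
time_s: 16.88
tcp_pos: [0.5723, 0.0856, 0.2056]
eef_rot: [-179.9, 0.2, -132.5]
contact_force: [6.9, 6.1, -1.0]
gripper_width: 0.0173
gripper_force: 25.0
```

```bash
cat >> d.txt <<'E'
5.15 .579 .0881 5.1 6.5
5.2 .5764 .087 5.6 6.5
E
python3 an.py | tail -6
python3 - <<'E'
import numpy as np, subprocess
from scipy.optimize import curve_fit
L=[l.split() for l in subprocess.run(['python3','an.py'],capture_output=True,text=True).stdout.split('\n')[1:] if l]
p=np.array([float(l[3]) for l in L]); t=np.array([float(l[7]) for l in L]); m=p>2
f=lambda x,b,c:b+7.5*np.maximum(0,x-c)
o,C=curve_fit(f,p[m],t[m],[4.4,4.7]); print(o,np.sqrt(np.diag(C)))
m=p>3.7;o,C=curve_fit(f,p[m],t[m],[4.4,4.7]); print(o,np.sqrt(np.diag(C)))
E
```

```text
4.65 act phi 4.658 R 68.0 tang 4.69 rad -3.58
4.8 act phi 4.808 R 68.2 tang 5.84 rad -5.22
4.95 act phi 4.953 R 68.2 tang 5.56 rad -5.03
5.1 act phi 5.094 R 68.2 tang 8.01 rad -5.94
5.15 act phi 5.144 R 68.1 tang 7.29 rad -3.90
5.2 act phi 5.186 R 68.1 tang 7.58 rad -4.01
[4.30058823 4.69627843] [0.13578301 0.03797611]
[4.72714286 4.75315238] [0.18139294 0.03746836]
```

About 8.3 N tangential against 4.6 N free, and 0.52 rad past first touch, so roughly 40 N. I'll release and retreat upward.

>>> {"fn": "jog_arm", "kwargs": {
  "deltas": [
    [[-0.5,0,0,0,0],[0,0,0,0,0],[0.2,0,0,0,0],[0.2,0,0,0,0],[0.2,0,0,3,0],[0.2,0,0,5,0],[0.2,0,0,6,0],[0.2,0,0,0,0]]
  ]
}}

```text
time_s: 17.88
tcp_pos: [0.573, 0.0853, 0.3511]
eef_rot: [-179.7, 0.4, -132.4]
contact_force: [-0.1, 0.5, -0.7]
gripper_width: 0.0525
gripper_force: 0.0
```

Run:
```python
from h import *
i=[snap(c,c+'7') for c in('scene','side')]
cv2.imwrite('pics/z7.png',np.hstack([cv2.resize(i[0][205:335,200:330],(390,390),interpolation=2),cv2.resize(i[1][205:335,220:350],(390,390),interpolation=2)]))
s=r.get_state();print(s['tcp_pos'],s['contact_force'],s['time_s'])
```

```text
[0.57102506 0.0851539  0.34598371] [ 0.26960445 -0.73518302 -0.6436396 ] 17.975
```

View pics/z7.png

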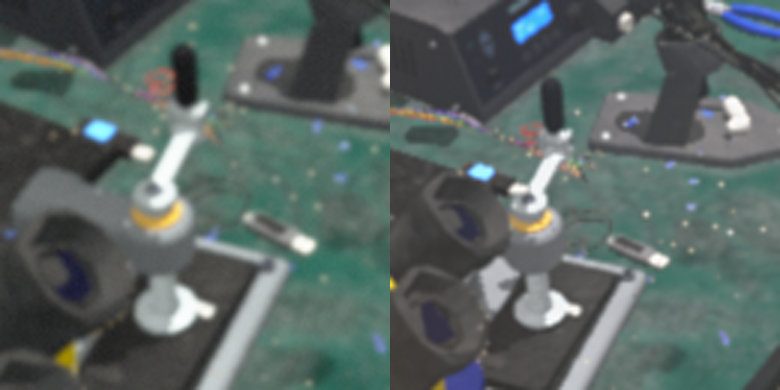

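The grip is upright (sleeve at about (185,75) and (552,105) in the crop), the foot is down on the phone, and the gripper is clear.

```bash
python3 -c "
from plant import r
print(r.close_job())"
```

```text
the job is handed in; nothing more can be done
None
```

The job is handed in: the grip is up in its working position and the foot is down on the phone at about 40 N, judged by the feel of the crank, with the gripper clear at about 18 s of the 72 s; the first try at lifting the grip slipped and it fell back flat before the second succeeded.

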